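Push the dropped lid nut out of the carving board's groove

ROBOT

A 7-joint arm with a two-finger parallel gripper is mounted at the origin on the work surface. World frame = base frame: x ahead of the robot, y to its left, z up, the work surface at z = 0. Lengths are in mm, angles in rad, forces in N, time in s.
With the tool pointing down it reaches from about 400 to 850 mm from the base axis. Payload 4.4 kg.
Tool frame: the origin (TCP) lies between the finger pads; the fingertips stand 14 mm ahead of it and the grasp point (between the pads) lies 5 mm behind it; z points along the fingers, y is the line along which they close (so a half turn about z gives the same grasp; the last joint's range is limited). The gripper opens to 94 mm and grips with 3 to 60 N. Pads are 16 mm wide; open, the fingers measure 119 mm over their backs; the gripper's body (75 mm by 177 mm) begins 78 mm behind the grasp point.
Start: joints at [1.06, 0.628, 0.038, 1.517, -0.027, 0.996, -0.02], TCP at [279.71, -586.754, 188.178] pointing down, gripper open.
Joint ranges: [-3.06, 3.06], [-0.37, 2.12], [-1.25, 1.32], [0.18, 2.47], [-1.1, 4.24], [0.23, 1.98], [-2.94, 2.94]. Speed limits (rad/s): [2.57, 2.57, 3.14, 3.14, 3.14, 3.14, 3.14].

INTERFACE

Orientations are given as a unit quaternion [w, x, y, z].
In Python, from bench import env gives the robot as it stands. Calls block until the motion is done:
- env.move_to(position, orientation): joint-space move of the TCP to a pose.
- env.move_l(position, v=150, rot=None, force_limit=None): straight line of the TCP; rot=None keeps the orientation; v is the mean speed in mm/s. With force_limit (N) it stops when the force on the tool has changed by that much, and returns True; else False.
- env.move_joints(angles): joint-space move.
- env.set_gripper(opening): opening from 0.0 (shut) to 1.0 (fully open); the grip force is fixed at half the most; returns when the fingers have stopped.
- env.hold(seconds).
- env.solve_ik(position, orientation): joint angles nearest the present ones, or None.
- env.get_state(): the state.
- env.grab_frame(name): name is "scene" or "side" or "wrist"; returns the picture (480x640x3 uint8, red, green, blue); there is no depth.
- env.calibration(name): a dict with "vertical_fov" (degrees; the focal length in pixels is half the picture's height over the tangent of half this angle, whatever the lens; pixels are square), "cx", "cy" (the principal point, pixels), "world_from_camera" (4x4, takes a point from camera to world coordinates). Camera axes: x right, y up, looking along -z (the intrinsics and any distortion apply to the point x, -y, -z); pixel columns grow to the right and rows downward; lengths in mm; the calibration is good to about 2 mm. A picture is of the moment at which its call begins: read the wrist's pose just before it. calibration takes no time and is no camera call; for the wrist camera it gives the pose at the moment of the call.
A pose or a line that the arm cannot do raises env.IKError and nothing moves.
- env.sign_off(): hands the job in; it is judged then, once.
Trained networks look in the newest picture that a camera, given by its name, has taken for a name from the list of things; names that differ only in an ending like _2 or _b are one class to them, and where a whole thing is asked for, a point or a joint stands for the part that bears it (a point fixed in the world has none). Each returns a list of dicts, best first, with "p" (0 to 1); they miss things now and then, are a little off and sometimes report something else, mostly with a low value. They report only what shows in the picture. A call takes as long as a camera call. They do not tell look-alikes from the thing itself.
- env.look_for(label, camera): "centre" ([row, column] in pixels, amid what is visible of it).
- env.cut_out(label, camera): "region" (480x640 bool, what is visible of it) and "centre" ([row, column] in pixels, amid what is visible of it).
- env.landmark_of(label, camera): "centre" ([row, column] in pixels: a listed point, or the origin of a listed thing).
The state is a dict: "clock": time; "joints": joint angles; "qvel": joint speeds; "tau": joint torques, N m; "tcp_pos": TCP position; "orientation": TCP orientation; "wrist_force": force on the tool from outside, world axes, zero at the start; "ft_torque": the same for the moment, N m; "opening": opening from 0.0 (shut) to 1.0 (fully open); "finger_force": force on a finger pad.
Only numpy, scipy, OpenCV 4.12 (cv2) and the standard library are available. Lean on these libraries where they do the work, as an engineer would, in place of code of your own. Each camera call takes 0.05 s, during which the arm holds its last target. There are 200 camera calls.

TASK

The steel nut of the pan lid has dropped into the carving board's curved juice groove, too narrow for fingers. Pick up the cranked pick that lies on the food container, put its tip into the groove behind the nut (on the closed-end side) and, in one slow steady pass of a few centimetres a second without lifting the tip out or forcing it against the wood, push the nut along the bend and off the open end into the steel drip tray. Then lay the pick flat in the utensil tray's empty lane, along the lane with its bent tip hanging in the deep well at the lane's end, leave the nut in the drip tray, and do not disturb the ramekin, the spreader or the lid knob.

Things in the scene. Friction and masses are not known exactly. Their poses are not given: they have to be found in the camera images.
- board: Fixed wooden carving board, 200 (x) x 220 (y) x 30 high, origin centre of underside. Open groove 16 wide, 14 deep (floor z=16). Its centreline in the board's frame (mm): from the closed end wall y=-85 along +y at x=-70 to y=20; quarter circle of radius 60 about (-10, 20) to (-10, 80), turning to +x; then along +x at y=80, out through the open end in the edge x=100.
- groove_start (a point): point on the groove floor's centreline 8 mm from the closed end: (-70, -77, 16) mm in the board's frame; axes as the board's
- groove_mid (a point): point on the groove floor's centreline half way round the bend: (-52.4, 62.4, 16) mm in the board's frame
- groove_exit (a point): point on the groove floor's centreline at the open end: (100, 80, 16) mm in the board's frame
- drip_tray (a point): centre of the floor of the steel drip tray fixed at the groove's open end: (140, 70, 4) mm in the board's frame; the tray spans x 100 to 180, y 20 to 120 there, floor z=4, rim 12 high
- nut_center (a point): centre of the steel nut: a plain solid upright round slug 14 across, 11 high, about 13 g; starts standing on the groove floor in the first straight (board y -45 to -10 mm), its top 3 mm below the board's surface. Smooth (friction 0.3), stops when not pushed; may roll or tip in the drip tray.
- pick: Cranked pick, 80 g: straight dark wooden handle 120 long (x -60 to 60), 16 wide, 20 high, origin at centre of the handle's underside; a steel rod 8 thick leaves the +x end at z=10, runs to x=85, bends straight down. Starts level on the lid, rod hanging past its edge. Grip from above across the handle, fingertips above its underside: lid or tray floor is right below.
- pick_tip (a point): lower rounded end of the pick's rod: (85, 0, -38) mm in the pick's frame
- container: Fixed closed flat food container, white with a grey lid, 112 (x) x 92 (y) x 45 high, origin centre of its underside; the pick lies on its lid, pointing roughly along the container's +x. Container and tray may be on either side of the board.
- tray: Fixed white stepped utensil tray, 210 (x -90 to 120) x 155 (y), rim 58 high, origin on its underside. Two lanes along x, 70 wide between 5 mm walls, floor z=44 (walls stand 14 above it). The lane at y=37.5 is empty: floor from x=-85 to 55, then a well, x 55 to 115, floor z=2. The other lane (y=-37.5) has no well and holds a spreader.
- lane_well (a point): point on the floor of the empty lane with the well, (0, 37.5, 44) mm in the tray's frame, axes as the tray's (x along the lane to the well): with the pick's origin here and its x along the lane, its tip hangs in the middle of the well
- ramekin: white china ramekin, rim radius 30, 35 high, standing on the carving board inside the bend of the groove; leave alone. Origin at its underside.
- spreader: butter spreader (dark wood handle, steel blade, 165 long, 12 high) lying in the tray's other lane; leave alone. Origin at its underside.
- lid_knob: black pan-lid knob, 40 wide, 28 high, standing on the counter between robot and board; leave alone. Origin at its underside.
There are look-alikes about, which are no part of the job. Leave any orange look-alike of the pick alone.

How it is judged:
By the outcome, as a careful person would: the job done as asked, in the order asked, and still so for the second after the job is handed in, with the robot touching nothing.
It also fails if it takes over 61 s, if anything falls off the work surface, if the arm or the gripper's body presses on something with over 40 N, if the wrist force passes 120 N, or if a joint passes its speed limit or range.

## Working session

There is one attempt and no reset: what is moved stays moved. The work goes in short steps, each a Python script; the robot and the scene stay as the last script left them, time stands still between calls to the robot, and variables do not carry over. Pictures are saved under pics/ and viewed, at most 10 in all, crops included, and the job is handed in when it is done.

```bash
mkdir -p pics; ls; python3 - <<'E'
from bench import env
import cv2,numpy as np
np.set_printoptions(precision=4,suppress=True)
for n in ("scene","side","wrist"):
    c=env.calibration(n); print(n,c)
    f=env.grab_frame(n); cv2.imwrite(f"pics/{n}0.png",f[:,:,::-1])
    if n!="wrist":
      for l in ["board","groove_start","groove_mid","groove_exit","drip_tray","nut_center","pick","pick_tip","container","tray","lane_well","ramekin","spreader","lid_knob"]:
        print(n,l,[(np.round(d["centre"],1).tolist(),round(d["p"],2)) for d in env.landmark_of(l,n)][:4])
print(env.get_state())
E
```

```text
pics
scene {'vertical_fov': 57.12619495250883, 'cx': 319.4489907055636, 'cy': 242.05918828936066, 'world_from_camera': array([[  -0.3192,   -0.6778,    0.6623, 1105.9703],
       [   0.9477,   -0.2266,    0.2248,  174.5971],
       [  -0.0023,    0.6994,    0.7147,  681.0233],
       [   0.    ,    0.    ,    0.    ,    1.    ]])}
scene board [([284.7, 333.6], 0.86)]
scene groove_start [([247.8, 298.1], 0.72)]
scene groove_mid [([257.1, 362.3], 0.68)]
scene groove_exit [([320.5, 370.8], 0.56), ([311.9, 479.8], 0.42)]
scene drip_tray [([342.5, 359.5], 0.59)]
scene nut_center [([211.7, 289.6], 0.61), ([247.8, 322.7], 0.54)]
scene pick [([223.4, 194.8], 0.81), ([306.8, 503.8], 0.71), ([217.5, 399.1], 0.66)]
scene pick_tip [([162.9, 221.7], 0.96), ([264.9, 189.0], 0.79), ([190.3, 392.6], 0.57), ([344.3, 358.8], 0.2)]
scene container [([235.0, 199.1], 0.79)]
scene tray [([279.2, 297.0], 0.71), ([311.4, 482.3], 0.6)]
scene lane_well [([307.5, 505.1], 0.81)]
scene ramekin [([281.8, 297.8], 0.82)]
scene spreader [([292.2, 457.5], 0.88)]
scene lid_knob [([214.5, 285.7], 0.53)]
side {'vertical
[... 1260 characters left out ...]
9],
       [  -0.9028,    0.4171,    0.1048, -557.4547],
       [  -0.    ,   -0.2436,    0.9699,  385.0214],
       [   0.    ,    0.    ,    0.    ,    1.    ]])}
{'clock': 1.55, 'joints': array([ 1.0602,  0.6284,  0.0385,  1.5174, -0.027 ,  0.9963, -0.02  ]), 'qvel': array([-0.001 ,  0.0019,  0.0004, -0.0018, -0.0007, -0.0003, -0.0022]), 'tau': array([  0.    , -54.9586,   1.1428, -18.6941,  -0.0525,   0.0157,
         0.    ]), 'tcp_pos': array([ 279.7145, -586.755 ,  188.1818]), 'orientation': array([-0.    ,  0.9754,  0.2206,  0.    ]), 'wrist_force': array([-0.3736, -0.1247,  0.717 ]), 'ft_torque': array([-0.0234, -0.024 ,  0.0075]), 'finger_force': 0.0, 'opening': 0.9988202034074196}
```

View pics/scene0.png

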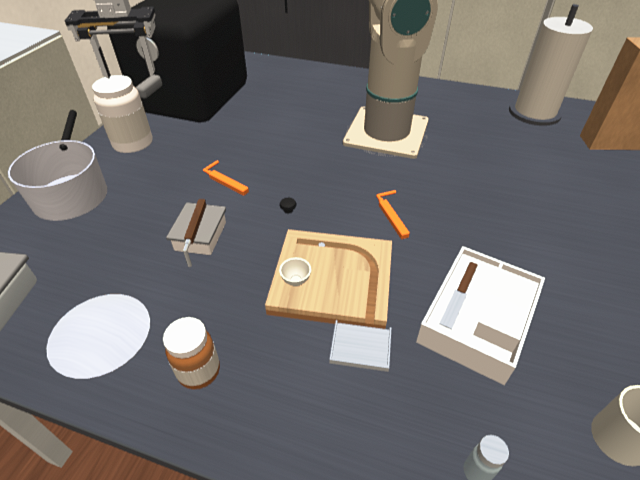

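View pics/side0.png

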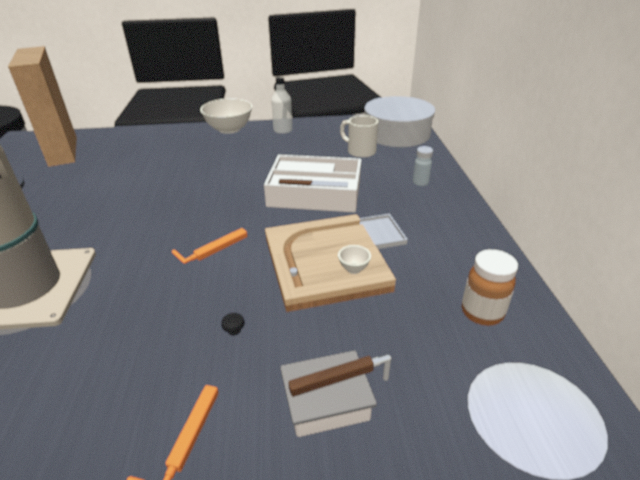

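Both pictures show the board with its nut (scene ~(321,244), side ~(293,271)). The pick lies on the container at scene (197,218) / side (333,377), tray at scene (485,310). The orange picks are decoys. Next I'll get rough positions and take wrist views over the board, pick and tray.

```bash
cat > h.py <<'E'
from bench import env
import numpy as np,cv2
from scipy.spatial.transform import Rotation as R
np.set_printoptions(precision=2,suppress=True)
def cam(n):
    c=env.calibration(n); f=240/np.tan(np.radians(c["vertical_fov"]/2))
    return f,c["cx"],c["cy"],np.array(c["world_from_camera"])
def ray(C,u,v):           # u col, v row
    f,cx,cy,T=C; d=T[:3,:3]@np.array([(u-cx)/f,-(v-cy)/f,-1.]); return T[:3,3],d
def at_z(C,u,v,z):
    o,d=ray(C,u,v); return o+d*(z-o[2])/d[2]
def proj(C,P):
    f,cx,cy,T=C; p=(np.atleast_2d(P)-T[:3,3])@T[:3,:3]; return np.c_[cx-f*p[:,0]/p[:,2],cy+f*p[:,1]/p[:,2]]
def quat(yaw):            # tool down; tool y axis at angle yaw+90 (tool x along yaw)
    r=R.from_euler('z',yaw)*R.from_quat([1,0,0,0]); q=r.as_quat(); return [q[3],q[0],q[1],q[2]]
E
python3 - <<'E'
from h import *
S,D=cam("scene"),cam("side")
for n,C,L in (("scene",S,[("startg",298,248,16),("corner A",288,231,30),("corner",393,237,30),("corner",388,320,30),("corner",268,308,30),("nut",321,244,24),("contTL",183,204,45),("contTR",226,207,45),("contBR",213,249,45),("knob",288,205,20),("pickend",202,203,60),("tray",466,250,58),("tray",545,285,58),("tray",421,325,58),("tray",507,375,58)]),
 ("side",D,[("board corner",283,303,30),("c",265,226,30),("c",358,217,30),("c",392,283,30),("nut",293,271,24),("cont",282,362,45),("cont",362,352,45),("tray",277,157,58),("tray",361,159,58),("tray",267,184,58),("tray",358,189,58),("handle",292,388,55),("handleend",372,367,55)])):
  for l,u,v,z in L: print(n,l,at_z(C,u,v,z))
st=env.get_state();print(R.from_quat(np.roll(st["orientation"],-1)).as_matrix()); W=cam("wrist");print(np.linalg.inv(R.from_quat(np.roll(st["orientation"],-1)).as_matrix())@(W[3][:3,3]-st["tcp_pos"]))
E
```

```text
scene startg [520.25 -71.48  16.  ]
scene corner A [ 492.7  -103.88   30.  ]
scene corner [439.92 110.75  30.  ]
scene corner [646.33 145.55  30.  ]
scene corner [689.7  -65.09  30.  ]
scene nut [501.4  -27.25  24.  ]
scene contTL [ 500.65 -348.67   45.  ]
scene contTR [ 479.61 -253.95   45.  ]
scene contBR [ 602.   -220.18   45.  ]
scene knob [ 403.81 -139.42   20.  ]
scene pickend [ 499.01 -299.09   60.  ]
scene tray [458.82 255.26  58.  ]
scene tray [502.3  398.75  58.  ]
scene tray [658.39 201.15  58.  ]
scene tray [706.74 340.44  58.  ]
side board corner [ 486.23 -117.65   30.  ]
side c [454.01 116.47  30.  ]
side c [652.11 129.66  30.  ]
side c [678.68 -85.88  30.  ]
side nut [506.43 -28.47  24.  ]
side cont [ 482.56 -253.39   45.  ]
side cont [ 598.62 -246.01   45.  ]
side tray [484.33 382.35  58.  ]
side tray [692.4  346.31  58.  ]
side tray [459.8  245.31  58.  ]
side tray [661.95 199.64  58.  ]
side handle [ 495.25 -305.5    55.  ]
side handleend [ 606.23 -281.47   55.  ]
[[ 0.9   0.43  0.  ]
 [ 0.43 -0.9   0.  ]
 [ 0.    0.   -1.  ]]
[  69.79    0.81 -196.84]
```

```bash
python3 - <<'E'
from h import *
import pickle
out={}
for n,p in (("wpick",[530,-285,230]),("wboard",[560,20,230]),("wtray",[560,300,230])):
    env.move_to(p,quat(0)); 
    st=env.get_state(); C=cam("wrist"); f=env.grab_frame("wrist"); out[n]=(C,f); cv2.imwrite(f"pics/{n}.png",f[:,:,::-1])
    print(n,st["clock"],st["tcp_pos"],st["joints"],np.abs(st["qvel"]).max())
    for l in {"wpick":["pick","pick_tip","container"],"wboard":["board","groove_start","groove_mid","groove_exit","drip_tray","nut_center","ramekin"],"wtray":["tray","lane_well","spreader"]}[n]:
        print(l,[(np.round(d["centre"],1).tolist(),round(d["p"],2)) for d in env.landmark_of(l,"wrist")][:4])
pickle.dump(out,open("views.pkl","wb"))
a=np.hstack([out["wpick"][1],out["wtray"][1]]); cv2.imwrite("pics/two.png",cv2.resize(a,None,fx=.625,fy=.625)[:,:,::-1])
E
```

```text
wpick 3.0167 [ 529.19 -286.51  229.96] [ 0.35  0.52  0.15  1.61 -0.09  1.02 -1.04] 0.011196410479653973
pick [([205.7, 318.2], 0.93), ([343.9, 338.7], 0.92), ([229.7, 143.5], 0.72)]
pick_tip [([129.8, 304.2], 0.56)]
container [([206.0, 320.6], 0.63)]
wboard 4.3917 [560.25  17.93 230.09] [-0.17  0.46  0.13  1.72 -0.07  0.97 -1.59] 0.01382733679947215
board [([207.0, 315.4], 0.94)]
groove_start [([255.8, 385.0], 0.75)]
groove_mid [([257.9, 272.4], 0.66)]
groove_exit [([139.8, 234.6], 0.9)]
drip_tray [([103.3, 240.0], 0.66), ([218.9, 96.5], 0.4)]
nut_center [([262.1, 353.6], 0.67)]
ramekin [([174.2, 366.7], 0.89)]
wtray 5.875 [560.85 297.54 230.07] [-0.59  0.57  0.1   1.51 -0.06  1.07 -2.05] 0.020004246798079165
tray [([218.1, 313.2], 0.75), ([141.3, 472.3], 0.23)]
lane_well [([216.6, 279.7], 0.76)]
spreader [([226.7, 349.5], 0.96)]
```

View pics/wpick.png

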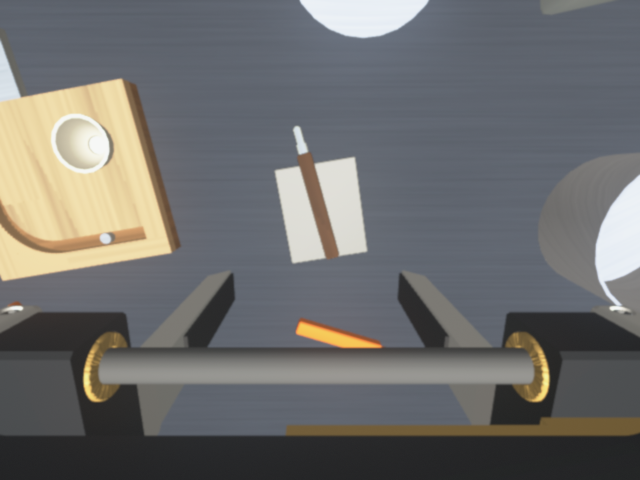

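View pics/wboard.png

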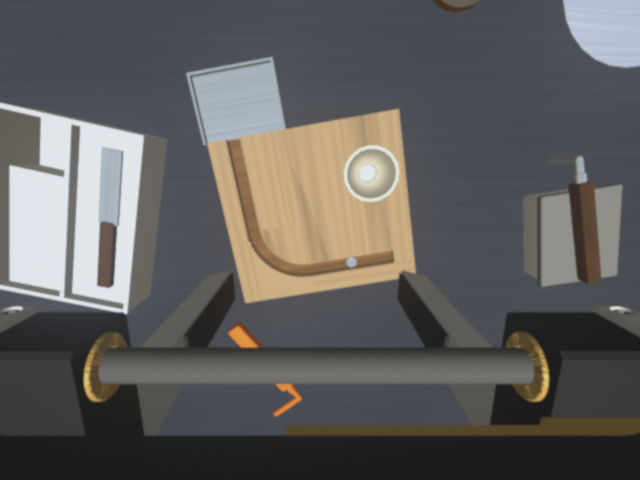

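View pics/wtray.png

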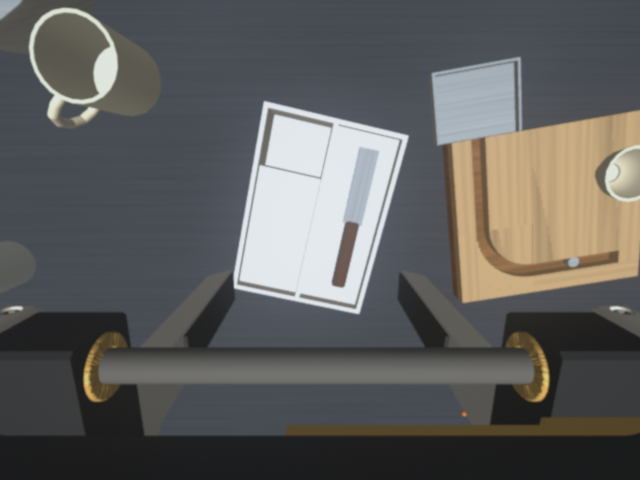

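The wrist views show:
- **Pick:** handle from (332,257) to (305,153), tip up at (297,128).
- **Board:** corners (208,142), (400,110), (415,272), (245,302), with the nut at (351,262).
- **Tray:** corners (266,102), (408,135), (359,312), (235,288), with the well at the top left.

Next I'll fit the poses to these.

```bash
cat > fit.py <<'E'
from h import *
import pickle
from scipy.optimize import least_squares
V=pickle.load(open("views.pkl","rb"))
for n in ("scene","side"): V[n]=(cam(n),cv2.imread(f"pics/{n}0.png")[:,:,::-1])
def sub(img,pts,w=4):
    g=cv2.cvtColor(np.ascontiguousarray(img),cv2.COLOR_RGB2GRAY)
    return cv2.cornerSubPix(g,np.float32(pts).reshape(-1,1,2),(w,w),(-1,-1),(3,50,.01)).reshape(-1,2)
def pose(m,q):
    m=np.array(m,float); c,s=np.cos(q[2]),np.sin(q[2]); return np.c_[c*m[:,0]-s*m[:,1]+q[0],s*m[:,0]+c*m[:,1]+q[1],m[:,2]]
def fit(C,m,px,q0):
    r=least_squares(lambda q:(proj(C,pose(m,q))-px).ravel(),q0,x_scale=[1,1,.01],loss="soft_l1"); return r.x,(proj(C,pose(m,r.x))-px)
Bm=[(100,110,30),(100,-110,30),(-100,-110,30),(-100,110,30)]
Tm=[(120,77.5,58),(120,-77.5,58),(-90,-77.5,58),(-90,77.5,58)]
Cm=[(56,46,45),(56,-46,45),(-56,-46,45),(-56,46,45)]
jobs=[("board","wboard",Bm,[(208,142),(400,110),(415,272),(245,302)],(570,10,.17)),
("board","scene",Bm,[(388,320),(268,308),(288,231),(393,237)],(570,10,.17)),
("board","side",Bm,[(358,217),(392,283),(283,303),(265,226)],(570,10,.17)),
("tray","wtray",Tm,[(266,102),(408,135),(359,312),(235,288)],(580,300,-.2)),
("tray","scene",Tm,[(507,375),(421,325),(466,250),(545,285)],(580,300,-.2)),
("tray","side",Tm,[(361,159),(358,189),(267,184),(277,157)],(580,300,-.2)),
("cont","wpick",Cm,[(275,169),(355,158),(367,251),(291,263)],(545,-290,.15)),
("cont","side",Cm,[(362,352),(373,405),(293,419),(282,362)],(545,-290,.15)),]
if __name__=="__main__":
  for o,v,m,px,q0 in jobs:
    C,img=V[v]; p=sub(img,px,3); q,r=fit(C,m,p,q0); print(o,v,q,"res",r.round(1).tolist(),"moved",np.abs(p-px).max())
  C,img=V["wpick"]; hsv=cv2.cvtColor(np.ascontiguousarray(img),cv2.COLOR_RGB2HSV)
  m=np.zeros((480,640),np.uint8); m[140:270,285:350]=((hsv[...,1]>90)&(hsv[...,2]<140))[140:270,285:350]
  m=(cv2.connectedComponents(m)[1]); k=np.argmax(np.bincount(m.ravel())[1:])+1
  r=cv2.minAreaRect(np.argwhere(m==k)[:,::-1].astype(np.float32)); b=cv2.boxPoints(r); b=b[np.argsort(b[:,1])]
  A=at_z(C,*b[:2].mean(0),65); B=at_z(C,*b[2:].mean(0),65); print("pick",r,(A+B)/2,np.linalg.norm(A-B),np.arctan2(*(A-B)[[1,0]]))
  C,img=V["wboard"]; print("nut",at_z(C,351,262,27),"ram",at_z(C,371.5,173,65))
  c=cv2.resize(V["wpick"][1][110:280,260:390],None,fx=3,fy=3,interpolation=2); d=cv2.resize(V["side"][1][340:440,270:400],(390,300),interpolation=2)
  cv2.imwrite("pics/crop1.png",np.hstack([c,np.vstack([d,np.zeros((210,390,3),np.uint8)])])[...,::-1])
E
python3 fit.py
```

```text
board wboard [568.28  16.15   0.17] res [[-0.5, -1.6], [-0.3, -0.3], [0.4, 2.6], [0.6, 0.5]] moved 2.927337646484375
board scene [567.47  21.35   0.19] res [[3.0, -0.5], [-0.8, -2.0], [0.2, 1.1], [-0.8, 2.9]] moved 2.1618194580078125
board side [568.63   7.84   0.14] res [[-1.3, -0.6], [2.4, 0.5], [-1.1, -1.2], [0.7, 1.6]] moved 1.956695556640625
tray wtray [555.39 300.18  -0.22] res [[0.2, 0.4], [0.0, -0.1], [0.7, -0.2], [-1.4, -0.1]] moved 2.3740234375
tray scene [565.61 301.75  -0.29] res [[0.7, -2.1], [-4.5, 0.7], [-0.8, -0.8], [4.3, 1.5]] moved 2.4593505859375
tray side [560.02 303.55  -0.18] res [[-0.5, -1.1], [1.2, 1.3], [-1.0, 0.4], [0.4, -2.4]] moved 2.6349639892578125
cont wpick [ 540.15 -294.74    0.16] res [[-1.0, -0.5], [0.6, -0.9], [1.0, 0.8], [-0.6, 1.1]] moved 1.3180694580078125
cont side [ 544.38 -293.19    0.1 ] res [[-2.7, -2.1], [1.8, 0.9], [-0.9, 0.2], [1.0, -0.2]] moved 2.78302001953125
pick ((318.1981201171875, 205.44338989257812), (106.45442962646484, 12.774530410766602), 74.05460357666016) [ 548.28 -290.84   65.  ] 116.4525972314827 0.2770758919333558
nut [505.06 -27.28  27.  ] ram [616.   -42.62  65.  ]
```

View pics/crop1.png

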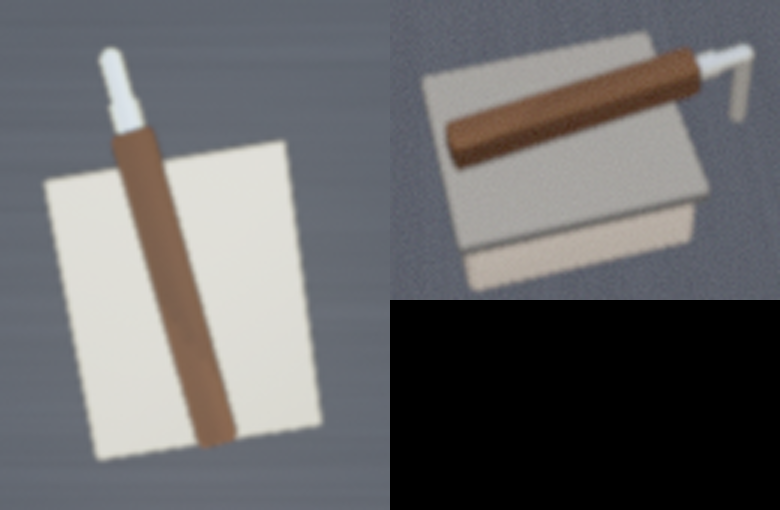

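The residuals point to lens distortion. I'll do a joint edge-based fit over all five views, with the poses, a k1 per camera and small extrinsic corrections free.

```bash
cat > ba.py <<'E'
from fit import *
V={k:(c,cv2.GaussianBlur(cv2.cvtColor(np.ascontiguousarray(i),cv2.COLOR_RGB2LAB).astype(np.float32),(0,0),1)) for k,(c,i) in V.items()}
K={"scene":0,"side":1,"wboard":2,"wtray":2,"wpick":2}
Pm=[(60,8,65),(60,-8,65),(-60,-8,65),(-60,8,65)]
O={"board":(Bm,[568,15,.17]),"tray":(Tm,[557,301,-.21]),"cont":(Cm,[541,-294,.15]),"pick":(Pm,[548,-291,.26])}
names=list(O); SEE={"scene":names,"side":names,"wboard":["board"],"wtray":["tray"],"wpick":["cont","pick"]}
def pr(x,v,P):
    f,cx,cy,T=V[v][0]; k=x[7*K[v]:7*K[v]+7]
    p=(P-T[:3,3])@T[:3,:3]; p=R.from_rotvec(k[4:7]/100).apply(p)+k[1:4]
    a=np.c_[-p[:,0]/p[:,2],p[:,1]/p[:,2]]; a*=1+k[0]*(a**2).sum(1,keepdims=True)
    return a*f+[cx,cy]
def edges(x,w):
    obs=[]
    for v in V:
        img=V[v][1]
        for o in SEE[v]:
            m=np.array(O[o][0],float); i=names.index(o); q=x[21+3*i:24+3*i]
            for a,b in zip(m,np.roll(m,-1,0)):
                t=np.linspace(.1,.9,15)[:,None]; M=a+(b-a)*t; p=pr(x,v,pose(M,q))
                d=p[-1]-p[0]; n=np.array([-d[1],d[0]])/np.hypot(*d); s=np.arange(-w-1,w+1.01,.25)
                g=p[:,None]+s[None,:,None]*n
                I=cv2.remap(img,g[...,0].astype(np.float32),g[...,1].astype(np.float32),1)
                G=np.linalg.norm(I[:,4:]-I[:,:-4],axis=2); ss=s[2:-2]; j=G.argmax(1)
                for kk in range(len(t)):
                    if not 0<j[kk]<len(ss)-1 or G[kk,j[kk]]<12: continue
                    pp=p[kk]+ss[j[kk]]*n
                    if not(2<pp[0]<637 and 2<pp[1]<477): continue
                    if v[0]=="w" and (pp[1]>325 or pp[1]>265 and not 240<pp[0]<392): continue
                    obs.append((v,i,M[kk],n,pp@n))
    return obs
def solve(x,obs):
    g={}
    for o in obs: g.setdefault((o[0],o[1]),[]).append(o)
    G=[(v,i,np.array([o[2] for o in l]),np.array([o[3] for o in l]),np.array([o[4] for o in l])) for (v,i),l in g.items()]
    def f(x): return np.concatenate([((pr(x,v,pose(M,x[21+3*i:24+3*i]))*n).sum(1)-c) for v,i,M,n,c in G]+[(x[:21].reshape(3,7)/[.2,2,2,2,.5,.5,.5]).ravel()*2])
    r=least_squares(f,x,loss="soft_l1",f_scale=.5,x_scale="jac"); return r.x,{(v,names[i]):(len(M),np.median(np.abs((pr(r.x,v,pose(M,r.x[21+3*i:24+3*i]))*n).sum(1)-c)).round(2)) for v,i,M,n,c in G}
if __name__=="__main__":
    x=np.r_[np.zeros(21),np.concatenate([O[o][1] for o in names])]
    for w in (8,6,5,4,3,3,3): x,res=solve(x,edges(x,w))
    print(x[:21].reshape(3,7).round(3)); print(x[21:].reshape(4,3).round(3)); print(res); np.save("ba.npy",x)
    # wrist-only plain
    vis=[]
    for v,(x0,y0,s) in {"wboard":(190,90,230),"wtray":(200,90,230),"scene":(170,190,220),"side":(260,140,300)}.items():
        im=cv2.imread(f"pics/{v}{'0' if v[0]=='s' else ''}.png"); z=4; im=cv2.resize(im,None,fx=z,fy=z,interpolation=2)
        L=lambda P,q,col,cl=True:cv2.polylines(im,[np.int32(pr(x,v,pose(P,q))*z)],cl,col,1)
        for i,o in enumerate(names): L(O[o][0],x[21+3*i:24+3*i],(0,255,0))
        th=np.linspace(np.pi,np.pi/2,12); gr=[(-70,-85,16),(-70,20,16)]+[(-10+60*np.cos(t),20+60*np.sin(t),16) for t in th]+[(100,80,16)]
        L(gr,x[21:24],(255,0,0),False); L([(-85,2.5,58),(55,2.5,58),(55,2.5,44),(55,72.5,44)],x[24:27],(0,0,255),False); L([(60,0,10+45),(85,0,55),(85,0,7)],x[30:33],(255,0,255),False)
        c=im[y0*z:(y0+s)*z,x0*z:(x0+s)*z]; vis.append(cv2.resize(c,(400,300) if 0 else (300,300),interpolation=3))
    cv2.imwrite("pics/fit.png",cv2.resize(np.vstack([np.hstack(vis[:2]),np.hstack(vis[2:])]),(600,600)))
E
python3 ba.py
```

```text
[[ 0.01 -0.29 -1.3  -0.12  0.09 -0.53  0.47]
 [ 0.1   0.19 -0.23  0.04  0.26  0.01 -0.42]
 [ 0.05 -0.45 -0.62 -0.83 -0.2   0.51  0.05]]
[[ 569.31   13.61    0.17]
 [ 556.71  298.13   -0.22]
 [ 542.02 -297.2     0.16]
 [ 548.89 -292.84    0.27]]
{('wpick', 'cont'): (54, np.float64(0.55)), ('wpick', 'pick'): (42, np.float64(0.25)), ('wboard', 'board'): (52, np.float64(0.24)), ('wtray', 'tray'): (59, np.float64(0.28)), ('scene', 'board'): (59, np.float64(0.25)), ('scene', 'tray'): (60, np.float64(0.23)), ('scene', 'cont'): (56, np.float64(0.74)), ('scene', 'pick'): (42, np.float64(1.36)), ('side', 'board'): (52, np.float64(0.25)), ('side', 'tray'): (55, np.float64(0.45)), ('side', 'cont'): (54, np.float64(0.48)), ('side', 'pick'): (41, np.float64(0.45))}
```

View pics/fit.png

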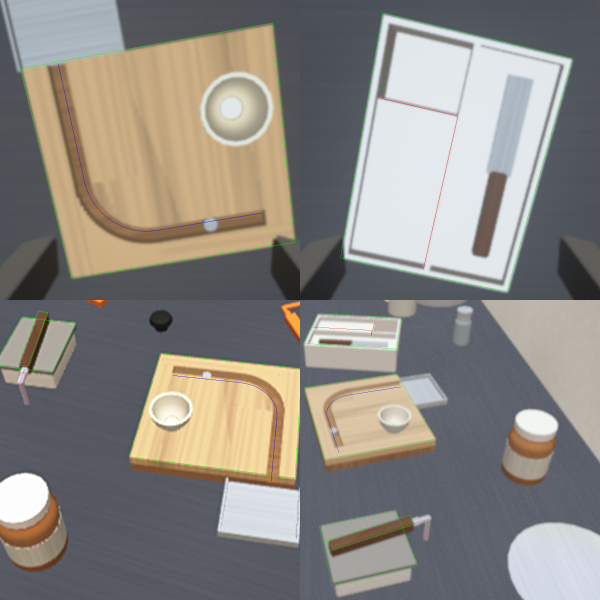

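The fit is good: outlines coincide and distortion is negligible. Now I'll grasp the pick at handle x=+25.

```bash
python3 - <<'E'
from h import *
x=np.load("ba.npy"); px,py,pa=x[30:33]; g=25
q=quat(pa); p=np.array([px+g*np.cos(pa),py+g*np.sin(pa)])
env.move_to([*p,130],q); env.move_l([*p,62.5],v=80,force_limit=8)
st=env.get_state(); print(st["tcp_pos"],st["wrist_force"])
env.set_gripper(0.0); st=env.get_state(); print(st["tcp_pos"],st["opening"]*94,st["finger_force"],st["wrist_force"])
env.move_l([*p,140],v=100)
st=env.get_state(); print(st["clock"],st["tcp_pos"],st["wrist_force"],st["ft_torque"],st["opening"]*94)
# board yaw over the groove, ahead of the nut
b=x[21:24]; c,s=np.cos(b[2]),np.sin(b[2])
def W(X,Y): return np.array([c*X-s*Y+b[0],s*X+c*Y+b[1]])
t=W(-70,-60)-60*np.array([c,s]); env.move_to([*t,120],quat(b[2]))
st=env.get_state(); print(st["clock"],st["tcp_pos"],st["orientation"],st["joints"])
for n in("scene","side","wrist"):
    f=env.grab_frame(n); cv2.imwrite(f"pics/{n}1.png",f[:,:,::-1]); print(n,[(np.round(d["centre"],1).tolist(),round(d["p"],2)) for d in env.landmark_of("pick_tip",n)][:3],[(np.round(d["centre"],1).tolist(),round(d["p"],2)) for d in env.landmark_of("nut_center",n)][:3])
h=np.vstack([np.hstack([cv2.resize(cv2.imread("pics/scene1.png")[150:330,220:400],(400,400)),cv2.resize(cv2.imread("pics/side1.png")[160:340,210:390],(400,400))])]); cv2.imwrite("pics/held.png",h)
E
```

```text
[ 573.42 -286.4    62.98] [0.41 1.44 0.66]
[ 572.96 -286.13   62.49] 0.4344422664993663 0.0 [ 0.59 -0.81  0.53]
11.5417 [ 572.45 -285.86  139.37] [-0.72  0.47 -0.14] [ 0.06 -0.02  0.02] 0.6544099598519902
12.5333 [452.65 -68.35 120.16] [0.   1.   0.08 0.  ] [-0.    0.47  0.13  2.11 -0.11  0.56 -1.2 ]
scene [([267.3, 185.8], 0.97), ([163.4, 218.5], 0.73), ([190.3, 393.2], 0.68)] [([245.8, 321.9], 0.37)]
side [([248.2, 173.7], 0.97), ([377.2, 385.9], 0.56)] [([274.6, 290.0], 0.39)]
wrist [([70.1, 585.0], 0.85)] [([170.9, 278.6], 0.61)]
```

View pics/held.png

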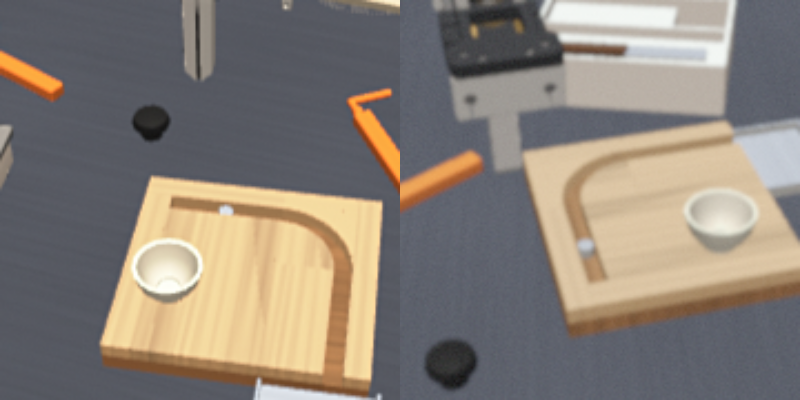

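The gripper closed fully, so it missed the pick. I'll look at the pick's present state.

```bash
python3 - <<'E'
import cv2,numpy as np
a=cv2.imread("pics/scene1.png")[180:280,150:250]; a0=cv2.imread("pics/scene0.png")[180:280,150:250]
b=cv2.imread("pics/side1.png")[330:440,270:400]; b0=cv2.imread("pics/side0.png")[330:440,270:400]
r=lambda i:cv2.resize(i,(400,300),interpolation=2)
cv2.imwrite("pics/cmp.png",np.vstack([np.hstack([r(a0),r(a)]),np.hstack([r(b0),r(b)])]))
E
```

```text
(no output)
```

View pics/cmp.png

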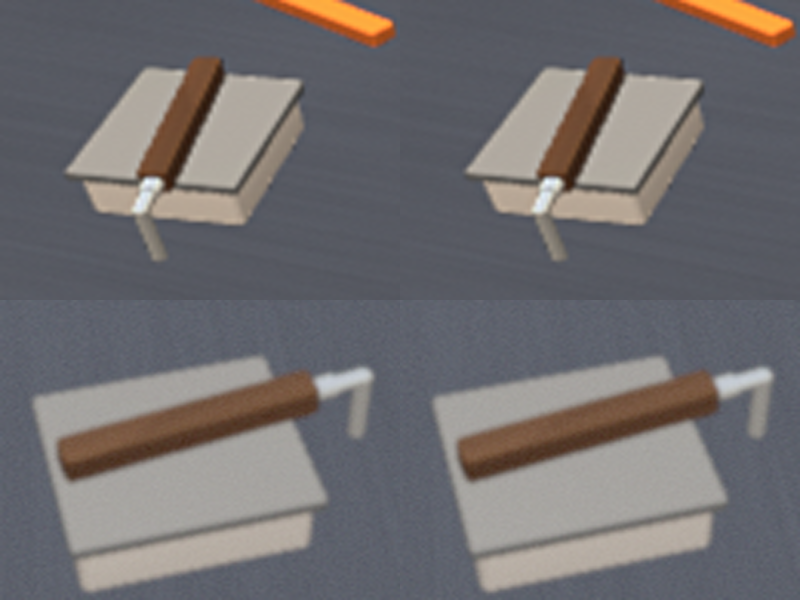

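The pick hasn't moved at all, so the fingers closed somewhere else. I'll compare where the camera sees the fingertip with the reported TCP.

```bash
python3 - <<'E'
from h import *
st=env.get_state(); print(st["tcp_pos"],st["opening"],st["orientation"])
S,D=cam("scene"),cam("side")
tip=st["tcp_pos"]-[0,0,14]; print("pred tip",proj(S,tip),proj(D,tip))
o1,d1=ray(S,311,185);o2,d2=ray(D,258.6,235.6)
A=np.c_[d1,-d2]; t=np.linalg.lstsq(A,o2-o1,rcond=None)[0]; print("tri",o1+t[0]*d1,o2+t[1]*d2)
E
```

```text
[451.3  -67.56 119.94] -6.137509033625817e-05 [0.   1.   0.08 0.  ]
pred tip [[310.05 194.8 ]] [[258.64 250.46]]
tri [453.71 -64.18 133.82] [453.72 -64.19 133.8 ]
```

All three cameras put the fingertips about 14 mm behind the reported TCP instead of 14 mm ahead, so I closed above the handle. I'll redo the grasp about 26 mm lower, with a force guard.

```bash
python3 - <<'E'
from h import *
x=np.load("ba.npy"); px,py,pa=x[30:33]; g=25
q=quat(pa); p=np.array([px+g*np.cos(pa),py+g*np.sin(pa)])
env.set_gripper(1.0)
env.move_to([*p,90],q); env.move_l([*p,60],v=100); hit=env.move_l([*p,36.5],v=40,force_limit=5)
st=env.get_state(); print(hit,st["tcp_pos"],st["wrist_force"],st["clock"])
if hit: env.move_l([*p,st["tcp_pos"][2]+4],v=40)
env.set_gripper(0.0); st=env.get_state(); print(st["tcp_pos"],st["opening"]*94,st["finger_force"],st["wrist_force"])
if st["opening"]*94>10:
    env.move_l([*p,120],v=100)
st=env.get_state(); print(st["clock"],st["tcp_pos"],st["wrist_force"],st["opening"]*94)
E
```

```text
False [ 573.01 -286.23   36.45] [ 0.07  0.52 -0.18] 16.6083
[ 572.96 -285.9    36.48] 15.778527659443744 29.911995828151703 [0.34 0.41 0.2 ]
18.7667 [ 572.39 -285.84  119.3 ] [ 0.46  0.39 -0.8 ] 15.457283819671433
```

Grasped: 15.5 mm opening and 30 N. Now I'll hover the tip just above the groove behind the nut and check it in the pictures.

```bash
cat > b.py <<'E'
from h import *
from ba import pr
x=np.load("ba.npy"); b=x[21:24]; c,s=np.cos(b[2]),np.sin(b[2])
def W(X,Y): return np.array([c*X-s*Y+b[0],s*X+c*Y+b[1]])
def tcp(X,Y,z,off=(60,0)):   # TCP for tip at board X,Y, world z
    return [*(W(X-off[0],Y-off[1])),z+29.5]
E
python3 - <<'E'
from b import *
env.move_to(tcp(-70,-54,60),quat(b[2])); env.move_l(tcp(-70,-54,36),v=60)
st=env.get_state(); print(st["clock"],st["tcp_pos"],tcp(-70,-54,36),st["wrist_force"])
vis=[]; rays=[]
for n,k in(("scene","scene"),("side","side")):
    f=env.grab_frame(n); cv2.imwrite(f"pics/{n}2.png",f[:,:,::-1])
    for l in ("pick_tip","nut_center"): print(n,l,[(np.round(d["centre"],1).tolist(),round(d["p"],2)) for d in env.landmark_of(l,n)][:4])
    e=pr(x,k,np.array([[*W(-70,-54),36],[*W(-70,-54),82],[*W(-70,-29.4),27]])); print("exp",e)
    u,v=e[0].astype(int); z=8; I=cv2.resize(f[v-35:v+20,u-30:u+35],None,fx=z,fy=z,interpolation=2)[:,:,::-1].copy()
    for q in e: cv2.circle(I,tuple(np.int32((q-[u-30,v-35]+.5)*z)),4,(0,0,255),1)
    vis.append(cv2.resize(I,(400,338)))
cv2.imwrite("pics/hover.png",np.hstack(vis))
E
```

```text
20.325 [449.9  -61.48  65.07] [np.float64(450.16241816565207), np.float64(-61.34833848700718), 65.5] [-0.21 -0.52 -1.21]
scene pick_tip [([240.0, 308.2], 0.89), ([192.0, 394.6], 0.84), ([163.3, 220.2], 0.74)]
scene nut_center [([246.5, 320.4], 0.35)]
exp [[310.84 240.18]
 [310.3  223.9 ]
 [322.68 244.49]]
side pick_tip [([250.9, 173.4], 0.91), ([273.1, 295.0], 0.55), ([259.9, 324.7], 0.3)]
side nut_center [([274.7, 293.6], 0.41)]
exp [[294.75 272.79]
 [293.67 252.53]
 [292.18 268.16]]
```

View pics/hover.png

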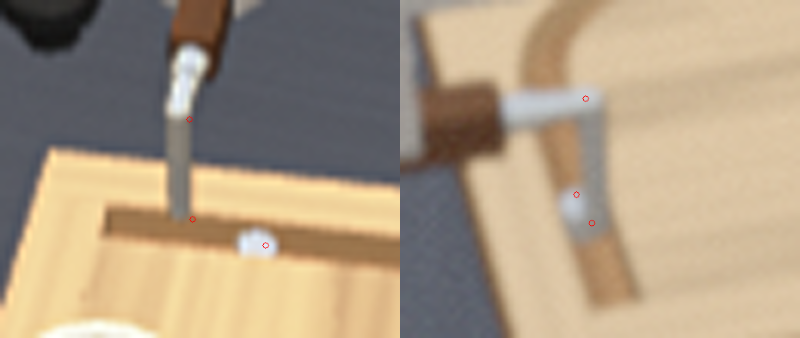

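Both views show the rod above the groove behind the nut, with the nut at scene (321,246) and the tip at (309,240). The scene view has the rod about 2 px (3-4 mm) toward -y of my model. That matches the wrist-only board fit (y≈16), so I'll shift the board's y. To check the lateral offset I'll hover over the last straight with the wrist camera.

```bash
sed -i 's/^b=x\[21:24\]//; s/b=x\[21:24\];/b=x[21:24]+[-.3,2.6,0];/' b.py; python3 - <<'E'
from b import *
env.move_l(tcp(-70,-54,46),v=80); env.move_l(tcp(55,80,46),v=200); env.hold(.2)
st=env.get_state(); C=cam("wrist"); f=env.grab_frame("wrist"); f2=env.grab_frame("scene")
cv2.imwrite("pics/w3.png",f[:,:,::-1]); cv2.imwrite("pics/scene3.png",f2[:,:,::-1])
print(st["clock"],st["tcp_pos"],tcp(55,80,46)); import pickle; pickle.dump((C,f,st["tcp_pos"]),open("w3.pkl","wb"))
def P(X,Y,z): return proj(C,[*W(X,Y),z])[0]
print("tip",P(55,80,46),"bend",P(55,80,98),"rodstart",P(30,80,98))
for X in (70,80,90):
    a=P(X,80,30); r=int(round(a[1])); u0=int(a[0])
    print(X,a,"scale mm/px",16/abs(P(X,88,30)[0]-P(X,72,30)[0])); print(u0-25,f[r,u0-25:u0+25].sum(1).tolist())
for X in (35,40,45,50):
    a=P(X,80,98); r=int(round(a[1])); u0=int(a[0]); print("rod",X,a,u0-20); print(f[r,u0-20:u0+20].sum(1).tolist())
E
```

```text
22.175 [550.31  93.02  75.6 ] [np.float64(550.7181949452882), np.float64(94.25202847391287), 75.5]
tip [312.54 173.76] bend [311.59 178.11] rodstart [311.83 225.82]
70 [312.67 150.97] scale mm/px 0.7016475856687194
287 [490, 492, 494, 497, 502, 507, 512, 514, 512, 507, 502, 495, 487, 469, 412, 353, 338, 343, 346, 347, 347, 347, 347, 347, 349, 349, 347, 347, 348, 347, 347, 347, 349, 350, 348, 350, 363, 405, 459, 489, 501, 503, 507, 509, 509, 510, 510, 512, 515, 515]
80 [312.6  136.03] scale mm/px 0.6943214925755861
287 [490, 492, 493, 498, 502, 509, 514, 514, 512, 509, 503, 495, 487, 467, 406, 350, 344, 352, 354, 355, 354, 356, 356, 354, 354, 357, 356, 355, 357, 357, 358, 358, 359, 357, 361, 358, 361, 383, 444, 486, 499, 504, 507, 509, 510, 509, 510, 512, 512, 515]
90 [312.54 120.78] scale mm/px 0.6869953994824388
287 [493, 493, 493, 499, 504, 508, 513, 515, 513, 508, 502, 494, 489, 467, 395, 335, 326, 327, 329, 327, 328, 328, 327, 329, 329, 329, 329, 331, 332, 332, 332, 330, 332, 332, 332, 332, 339, 372, 441, 484, 499, 504, 505, 508, 510, 510, 510, 511, 513, 515]
rod 35 [311.78 216.5
[... 191 characters left out ...]
, 495, 505, 510]
rod 40 [311.74 207.13] 291
[502, 508, 513, 519, 516, 510, 505, 498, 492, 486, 464, 387, 326, 321, 325, 321, 315, 311, 340, 419, 485, 511, 519, 523, 527, 532, 535, 541, 544, 542, 533, 506, 455, 412, 424, 463, 487, 503, 507, 510]
rod 45 [311.69 197.6 ] 291
[503, 509, 515, 517, 516, 511, 503, 497, 491, 487, 464, 389, 332, 334, 336, 337, 337, 337, 357, 425, 485, 514, 522, 524, 526, 529, 536, 542, 544, 545, 538, 513, 463, 424, 452, 489, 501, 503, 509, 509]
rod 50 [311.64 187.92] 291
[501, 508, 513, 514, 513, 510, 504, 498, 489, 484, 460, 384, 323, 321, 325, 325, 325, 323, 347, 417, 481, 511, 521, 522, 529, 532, 535, 541, 544, 545, 540, 520, 475, 431, 453, 489, 501, 506, 508, 510]
```

```bash
python3 - <<'E'
from b import *
import pickle
C,f,t=pickle.load(open("w3.pkl","rb"))
print([(r,int(f[r,314:319].sum(2 if 0 else 1).mean())) for r in range(150,200,2)])
u=np.array([c,s]); 
for e,z in ((0,46),(4,94),(4,60),(4,50),(0,98)): print(e,z,proj(C,[*(t[:2]+(60+e)*u),z])[0])
E
```

```text
[(150, 349), (152, 347), (154, 343), (156, 342), (158, 342), (160, 345), (162, 345), (164, 328), (166, 314), (168, 311), (170, 290), (172, 314), (174, 461), (176, 520), (178, 531), (180, 531), (182, 531), (184, 531), (186, 532), (188, 531), (190, 532), (192, 531), (194, 531), (196, 531), (198, 531)]
0 46 [314.27 174.7 ]
4 94 [313.84 171.1 ]
4 60 [314.15 169.18]
4 50 [314.22 168.72]
0 98 [313.82 179.32]
```

Groove position agrees, and the tip sits 1.4 mm to -y in the tool, which I'll compensate. Now the insertion and the push.

```bash
cat > push.py <<'E'
from b import *
off=(59.5,-1.4); T=lambda X,Y,z: tcp(X,Y,z,off)
env.move_l(T(-70,-57,46),v=200); env.hold(.3)
st=env.get_state(); print(st["clock"],st["tcp_pos"],T(-70,-57,46))
hit=env.move_l(T(-70,-57,18.8),v=30,force_limit=3)
st=env.get_state(); z=st["tcp_pos"][2]-29.5; print(hit,"tip z",z,st["wrist_force"])
if hit and z>24: env.move_l(T(-70,-57,46)); raise SystemExit("on the board")
zt=z+1.5 if hit else 18.8
w=[(-70,20)]+[(-10+60*np.cos(t),20+60*np.sin(t)) for t in np.radians(np.arange(168,89,-13))]+[(103,80)]
f0=env.get_state()["wrist_force"]
for X,Y in w:
    hit=env.move_l(T(X,Y,zt),v=28,force_limit=6)
    st=env.get_state(); d=np.array(st["tcp_pos"])-T(X,Y,zt); print(round(st["clock"],2),(round(X),round(Y)),hit,d,st["wrist_force"]-f0)
    if hit: break
for n in ("scene","side"):
    f=env.grab_frame(n); cv2.imwrite(f"pics/{n}4.png",f[:,:,::-1]); print(n,[(np.round(q["centre"],1).tolist(),round(q["p"],2)) for q in env.landmark_of("nut_center",n)][:4],proj(cam(n),[*W(140,70),9]),proj(cam(n),[*W(112,80),9]))
E
python3 push.py
```

```text
23.6417 [450.92 -59.62  75.42] [np.float64(450.6227024182276), np.float64(-60.242315680703804), 75.5]
False tip z 18.91026864766443 [ 0.22 -0.04 -1.07]
27.6 (-70, 20) False [ 0.02 -0.06  0.01] [ 0.78 -0.77  0.  ]
28.2 (-69, 32) False [-0.01  0.15 -0.  ] [-0.75 -0.68 -0.45]
28.83 (-64, 45) False [-0.01  0.08  0.  ] [-0.64  0.66  0.22]
29.47 (-57, 57) False [-0.08  0.09 -0.04] [ 0.49  0.5  -0.01]
30.1 (-48, 67) False [-0.12  0.03 -0.05] [-0.14  0.14 -0.06]
30.73 (-36, 74) False [-0.11  0.01 -0.05] [-0.48 -0.69  0.48]
31.37 (-23, 78) False [-0.06  0.01 -0.05] [-0.26 -0.15  0.27]
32.0 (-10, 80) False [-0.12 -0.01 -0.08] [-0.16  0.44  0.25]
36.18 (103, 80) False [-0.02 -0.02  0.03] [-1.01 -0.57 -0.16]
scene [] [[359.74 343.66]] [[366.81 330.82]]
side [([402.9, 323.1], 0.67), ([227.7, 364.1], 0.54)] [[379.29 229.46]] [[365.25 228.91]]
```

The pass went smoothly with no contact force. Now I'll lift and verify the nut numerically by differencing against the first images in the drip tray area.

```bash
python3 - <<'E'
from b import *
p=env.get_state()["tcp_pos"]; env.move_l([p[0],p[1],p[2]+75],v=150); env.hold(.1)
print(env.get_state()["clock"])
B=lambda P:((R.from_euler('z',-b[2]).apply(P-[b[0],b[1],0])))
for n in ("scene","side"):
    C=cam(n); f=env.grab_frame(n); cv2.imwrite(f"pics/{n}5.png",f[:,:,::-1])
    print(n,[(np.round(q["centre"],1).tolist(),round(q["p"],2),B(at_z(C,q["centre"][1],q["centre"][0],9))) for q in env.landmark_of("nut_center",n)][:4])
    d=np.abs(f.astype(int)-cv2.imread(f"pics/{n}0.png")[:,:,::-1]).sum(2)
    for nm,poly,z in (("drip",[(100,20),(180,20),(180,120),(100,120)],4),("groove1",[(-62,-85),(-62,20),(-78,20),(-78,-85)],20),("groove2",[(-10,72),(95,72),(95,88),(-10,88)],20)):
        m=np.zeros((480,640),np.uint8); cv2.fillPoly(m,[np.int32([proj(C,[*W(*q),z])[0] for q in poly])],1)
        k,l,s_,c_=cv2.connectedComponentsWithStats(((d>70)&(m>0)).astype(np.uint8)); print(nm,[(s_[i,4],c_[i].round(1).tolist(),B(at_z(C,*c_[i],9 if nm=='drip' else 22))) for i in range(1,k) if s_[i,4]>5])
E
```

```text
37.1333
scene [([329.9, 366.7], 0.58, array([110.12,  79.66,   9.  ]))]
drip [(np.int32(37), [368.0, 332.0], array([114.13,  82.25,   9.  ]))]
groove1 [(np.int32(21), [321.1, 244.8], array([-73.71, -31.22,  22.  ]))]
groove2 [(np.int32(97), [373.4, 286.5], array([20.02, 84.08, 22.  ]))]
side [([229.9, 368.0], 0.39, array([116.39,  74.91,   9.  ]))]
drip [(np.int32(8), [367.6, 229.8], array([115.81,  75.66,   9.  ]))]
groove1 [(np.int32(46), [293.1, 270.5], array([-68.36, -29.92,  22.  ]))]
groove2 []
```

The nut is in the drip tray at about (114,79) in the board frame, and it's gone from the groove. Now I'll lay down the pick.

```bash
python3 - <<'E'
from b import *
t=x[24:27]+[-.6,1.8,0]; r=R.from_euler('z',t[2])
o=r.apply([85-59.5,37.5+1.4,0])[:2]+t[:2]
q=quat(t[2]); env.move_to([*o,112],q); env.move_l([*o,60],v=120); env.move_l([*o,40],v=50,force_limit=6); hit=env.move_l([*o,34.5],v=20,force_limit=2.5)
st=env.get_state(); print(hit,st["clock"],st["tcp_pos"],o,st["wrist_force"])
env.set_gripper(0.3); env.hold(.2); st=env.get_state(); print(st["opening"]*94,st["wrist_force"])
env.move_l([*o,70],v=80); env.move_l([*o,200],v=200)
env.move_l([*(o-[40,0]),230],v=150); env.hold(.2)
C=cam("wrist"); f=env.grab_frame("wrist"); cv2.imwrite("pics/w6.png",f[:,:,::-1]); print(env.get_state()["clock"])
for l in("pick","pick_tip","tray","spreader"): print(l,[(np.round(d["centre"],1).tolist(),round(d["p"],2)) for d in env.landmark_of(l,"wrist")][:3])
hsv=cv2.cvtColor(f,cv2.COLOR_RGB2HSV)
k,l,s_,c_=cv2.connectedComponentsWithStats(((hsv[...,1]>80)&(hsv[...,2]<140)&(np.arange(480)[:,None]<330)).astype(np.uint8))
for i in range(1,k):
    if s_[i,4]>300:
        rc=cv2.minAreaRect(np.argwhere(l==i)[:,::-1].astype(np.float32)); bx=cv2.boxPoints(rc); bx=bx[np.argsort(bx[:,1])]
        A,Bq=at_z(C,*bx[:2].mean(0),64),at_z(C,*bx[2:].mean(0),64)
        print("blob",s_[i,4],c_[i],[r.inv().apply(P-[t[0],t[1],0]) for P in (A,Bq)])
for n in("scene","side"):
    g=env.grab_frame(n); cv2.imwrite(f"pics/{n}6.png",g[:,:,::-1])
    for l in ("pick_tip","nut_center","ramekin","lid_knob","spreader"): print(n,l,[(np.round(d["centre"],1).tolist(),round(d["p"],2)) for d in env.landmark_of(l,n)][:3])
    print("exp tip",proj(cam(n),np.array([*(r.apply([85,37.5,0])[:2]+t[:2]),6])),env.get_state()["clock"])
E
```

```text
True 39.6917 [590.08 332.5   35.4 ] [589.58 332.22] [-0.24 -0.45  4.94]
27.926218369870135 [0.16 0.5  0.03]
42.45
pick [([208.1, 307.3], 0.94), ([318.7, 506.6], 0.65)]
pick_tip []
tray [([206.0, 335.4], 0.63), ([200.7, 379.3], 0.21)]
spreader [([203.5, 380.1], 0.64)]
blob 1191 [508.25 144.57] [array([ 127.66, -142.44,   64.  ]), array([   8.49, -205.47,   64.  ])]
blob 1503 [480.51 175.82] [array([ 116.07, -116.24,   64.  ]), array([ -48.52, -182.97,   64.  ])]
blob 904 [595.69 199.32] [array([  32.49, -319.89,   64.  ]), array([  -6.31, -224.73,   64.  ])]
scene pick_tip [([190.7, 396.0], 0.97), ([357.6, 486.4], 0.93), ([161.7, 219.6], 0.72)]
scene nut_center [([330.0, 367.7], 0.54)]
scene ramekin [([280.8, 296.8], 0.85)]
scene lid_knob [([207.8, 290.4], 0.56)]
scene spreader [([293.0, 456.8], 0.68), ([304.6, 503.1], 0.5), ([232.8, 201.4], 0.39)]
exp tip [[485.25 355.3 ]] 42.95
side pick_tip [([249.2, 172.2], 0.65), ([269.8, 356.3], 0.16)]
side nut_center [([229.1, 366.1], 0.45)]
side ramekin [([273.0, 353.0], 0.91)]
side lid_knob [([330.8, 231.8], 0.81), ([265.7, 325.5], 0.74), ([167.7, 312.4], 0.27)]
side spreader [([187.3, 312.7], 0.92)]
exp tip [[344.03 184.07]] 43.25
```

```bash
python3 - <<'E'
from b import *
t=x[24:27]+[-.6,1.8,0]; P=at_z(cam("wrist"),307.3,208.1,44); q=R.from_euler('z',-t[2]).apply(P-[t[0],t[1],0]); print(q)
if abs(q[0])<10 and abs(q[1]-37.5)<10: print(env.sign_off())
E
```

```text
[ 1.94 38.81 44.  ]
the job is handed in; nothing more can be done
None
```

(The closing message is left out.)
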